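Tip a heater module down into its sled and press it onto the sprung contact

ROBOT

A 6-joint arm with a two-finger parallel gripper is mounted at the origin on the work surface. World frame = base frame: x ahead of the robot, y to its left, z up, the work surface at z = 0. Lengths are in m, angles in rad, forces in N, time in s.
With the tool pointing down it reaches from about 0.35 to 0.975 m from the base axis. Payload 4.9 kg.
Tool frame: the origin (TCP) lies on the centre line of the jaws, within the pads' length; the fingertips stand manip.tip_reach ahead of it and the grasp point (between the pads) is the TCP (manip.tip_reach is the distance from the TCP to the fingertips, in m); z points along the fingers, y is the line along which they close (so a half turn about z gives the same grasp; the last joint's range is limited). The gripper opens to 85 mm and grips with 20 to 120 N. Pads are 22 mm wide; open, the fingers measure 114 mm over their backs; the gripper's body (76 mm by 85 mm) begins 54 mm behind the grasp point. The pads swing forward as they close: fully open they stand 13 mm farther back than shut.
Start: joints at [-1.293, 0.053, 1.613, -0, 1.476, -0.119], TCP at [0.242, -0.576, 0.25] pointing down, gripper open.
Joint ranges: [-3.01, 3.01], [-1.01, 2.22], [0.06, 2.58], [-1.02, 4.17], [0.09, 2.62], [-3.14, 3.14]. Speed limits (rad/s): [2.57, 2.57, 3.14, 3.14, 3.14, 3.14].

INTERFACE

Orientations are given as a unit quaternion [w, x, y, z].
In Python, from plant import manip gives the robot as it stands. The module is installed in compiled form; this text tells all that it offers.
- The arm moves only by the tool move_arm, never from a script. Its argument "rows" is a list of rows, each a list of 7 numbers: the shift along the tool's x, y, z in cm, then the turn, a rotation vector about the tool's x, y, z in degrees, then the opening, from -1 (shut) to 1 (fully open). In form: [[tx, ty, tz, ax, ay, az, jaw], ...]. A call has 1 to 20 rows; each row shifts and turns the commanded pose from where the row before left it, along the tool's axes as they then stand; what a row does not reach is not made up. A row lasts 1/12 s, in which the tool goes at most 41.7 mm and 7.16 degrees, less where a joint would pass 70% of its speed; a pose out of reach is approached as far as the arm can. A call is refused whole if a number of a shift passes 4.17 or a number of a turn 7.16, either way. A call with a gripper value outside its range is refused whole. The fingers move at their own pace and stop on an object; the grip force is fixed at half the most. Time passes only in rows, so rows that do not move let the fingers close. It gives the time, the measured TCP pose, the force, the opening and the grip force at its end, in the units of the state.
- manip.state(): the state, without advancing time (a new reading comes with each control period).
- manip.grab_frame(name): name is "scene" or "top"; returns a dict with "img" (420x560x3 uint8, blue, green, red), "mtx" (3x3 intrinsics, pixels), "R" (3x3) and "t" (3): a world point X has camera coordinates R X + t. Camera axes: x right, y down, z forward; pixel columns grow to the right and rows downward; lengths in m; the calibration is good to about 2 mm. A picture is of the moment at which its call begins. There is no depth.
- manip.job_done(): hands the job in; it is judged then, once.
The state is a dict: "time": time; "joint_pos": joint angles; "joint_vel": joint speeds; "joint_efforts": joint torques, N m; "tool_pos": TCP position; "tool_rot": TCP orientation; "contact_force": force on the tool from outside, world axes, zero at the start; "ft_torque": the same for the moment, N m; "gripper_width": opening from 0.0 (shut) to 1.0 (fully open); "grasp_force": force on a finger pad.
Only numpy, scipy, OpenCV 4.12 (cv2) and the standard library are available. Lean on these libraries where they do the work, as an engineer would, in place of code of your own. Each camera call takes 0.05 s, during which the arm holds its last target. There are 200 camera calls.

TASK

Tip the cream heater module that stands on its green front over onto its side in the sled, top end towards the dock, by pushing it near the top; do not shove it along while it is upright. Then slide it along the sled until it meets the sprung contact plate, press the plate with about 13 newtons (never 20 or more) for a moment, and let go and move the hand clear so that the module stays lying in the sled, touching the plate. Do not disturb the amber bottle or the white jar beside the sled.

Things in the scene. Friction and masses are not known exactly. Their poses are not given: they have to be found in the camera images.
- module: Rigid cream box, 92 (x) x 88 (y) x 210 mm (z), 0.5 to 0.9 kg, balanced about its middle, too thick to grip. Origin: centre of its teal-green end face; z runs along its length to the end with the black and brass socket. It starts standing on the green end in the sled, y roughly along the sled to the dock; tip it over its +y lower edge so that z ends along the sled's +y.
- sled: Fixed grey straight channel. Origin on the table, on the channel's centre line; y runs along it to the dock, z up. Floor 6 mm above the table, from y = -230 to +270 mm; 102 mm clear width between two cream rails that rise to 26 mm above the table; 124 mm wide outside. The -y end is open.
- dock: Fixed cream block with a green band, 95 mm high, across the sled from y = 225 to 270 mm; same origin and axes as the sled. It carries the sprung contact plate (black with a brass strip, 84 mm wide, 14 to 74 mm above the table). The dock feels the push on the module less the module's sliding friction in the sled, roughly 2 to 6 N.
- amber: Amber glass bottle with a grey cap, 76 mm across, 170 mm tall, standing on the table beside the sled on its +x side, about the middle of its length. Origin: centre of its underside.
- jar: Small white jar, 48 mm across, 50 mm tall, standing on the table beside the sled on its -x side. Origin: centre of its underside.
- plate_near (a point): Fixed point on the sled's centre line at y = 180 mm, 44 mm above the table: the nearest place where the contact plate's face can be. Each time the plate is locked at another depth, not measured: its face rests 0 to 24 mm beyond this point, towards +y. It yields about 3.5 N per mm pressed in, 9 mm of travel.
Things that resemble listed ones, but are neither listed nor needed, are in the scene too. What is shaped like the module but purple or red is not meant. What is shaped like the dock but purple is not meant.

How it is judged:
On the way, in this order (a step that is already met when the one before it is completed fails the run):
1. the module lies on its side in the sled, not yet pressing the contact plate (angle between module's own z axis and vertical between 1.5 and 1.65 rad and z of module in the frame of sled between 0.04 and 0.06 m and contact force between module and dock below 1 N), for 0.2 s.
2. the module presses the contact plate with more than 8 N for 0.2 s (contact force between module and dock above 8 N), for 0.2 s.
At the end, for the whole second after the job is handed in: The module lies flat on its side between the rails of the sled (within about 4 degrees, 12 mm of the centre line), socket end towards the dock, still touching the contact plate (more than 0.2 N), at rest and let go (angle between module's own z axis and vertical between 1.5 and 1.65 rad and z of module in the frame of sled between 0.04 and 0.06 m and x of module in the frame of sled between -0.012 and 0.012 m and y of module in the frame of sled between -0.04 and 0.01 m and contact force between module and dock above 0.2 N and linear speed of module below 0.01 m/s).
It fails at once if the module presses the dock with 20 N or more (contact force between module and dock above 20 N).
It fails at once if the module is shoved more than 40 mm along while still upright (angle between module's own z axis and vertical below 0.15 rad and distance of module from where it was at the start of the episode above 0.04 m).
It fails at once if the amber bottle is disturbed (moved 15 mm or tipped) (distance of amber from where it was at the start of the episode above 0.015 m or angle between amber's own z axis and vertical above 0.2 rad).
It fails at once if the white jar is disturbed (moved 15 mm or tipped) (distance of jar from where it was at the start of the episode above 0.015 m or angle between jar's own z axis and vertical above 0.2 rad).
It also fails if it takes over 64 s, if anything falls off the work surface, if the arm or the gripper's body presses on something with over 40 N, if the wrist force passes 120 N, or if a joint passes its speed limit or range.

## Working session

There is one attempt and no reset: what is moved stays moved. The work goes in short steps, Python scripts to look and compute and a tool call to move; the robot and the scene stay as the last step left them, time stands still between calls to the robot, and variables do not carry over. Pictures are saved under pics/ and viewed, at most 10 in all, crops included, and the job is handed in when it is done.

Besides the shell and the picture viewer there is one more tool, called after "Call:" as a command line: name --pt "numbers of a row" for each row, then --argument value for the rest. move_arm: Moves the arm, as the interface text tells. Its arguments: {"type":"object","properties":{"rows":{"type":"array","items":{"type":"array","items":{"type":"number"}}}},"required":["rows"]}

```bash
mkdir -p pics; python3 - <<'E'
from plant import manip
import cv2,pickle
d={}
for n in("scene","top"):
    f=manip.grab_frame(n);d[n]=f;cv2.imwrite(f"pics/{n}0.png",f["img"])
pickle.dump(d,open("f0.pkl","wb"))
print(manip.state(),manip.tip_reach)
E
```

```text
{'time': 0.1, 'joint_pos': array([-1.29300234e+00,  5.33047109e-02,  1.61414060e+00, -2.23363691e-05,
        1.47598417e+00, -1.19001545e-01]), 'joint_vel': array([ 2.23809747e-03, -1.35276726e-03, -2.95421101e-03, -8.47802016e-04,
       -7.40023938e-05, -3.99436289e-04]), 'joint_efforts': array([ 9.12613323e-04, -3.94902849e+01, -3.71363854e+01, -1.45405079e-04,
        3.86260843e-03, -3.10273354e-07]), 'tool_pos': array([ 0.24139151, -0.57594064,  0.24918693]), 'tool_rot': array([-9.14636421e-04,  9.80383011e-01,  1.97099744e-01, -8.39238320e-05]), 'contact_force': array([ 0.0762233 , -0.42605148, -0.25945634]), 'ft_torque': array([0.02411722, 0.03844582, 0.01846282]), 'grasp_force': 0.0, 'gripper_width': 1.000372602080842} 0.019
```

View pics/scene0.png

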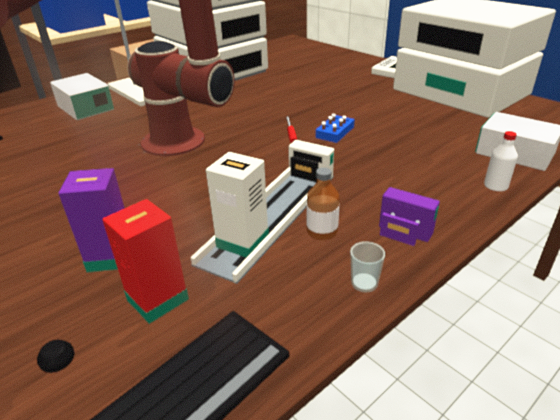

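View pics/top0.png

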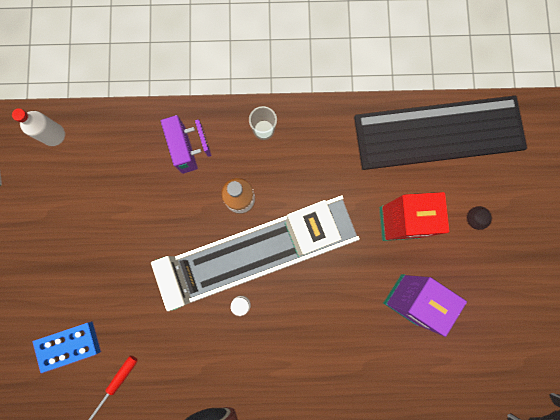

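The cream module is in the sled at top (315,227) and scene (238,200). The purple box at top (430,305) and the red one at (415,215) are the wrong colour. The cream dock is at top (170,283), and the purple dock look-alike at (185,145) isn't meant. The amber bottle is at (237,193) and the jar at (240,306). Next I'll confirm these in one enlarged crop.

```bash
python3 - <<'E'
import pickle,cv2
d=pickle.load(open("f0.pkl","rb"))
i=d["top"]["img"][175:325,140:370]
cv2.imwrite("pics/crop.png",cv2.resize(i,None,fx=3.4,fy=3.4,interpolation=cv2.INTER_CUBIC))
for n in d: 
    f=d[n];print(n,f["mtx"],f["R"],f["t"], -f["R"].T@f["t"])
E
```

```text
scene [[454.68573008   0.         284.34991096]
 [  0.         454.68573008 213.12640481]
 [  0.           0.           1.        ]] [[ 0.66778735  0.74398113 -0.0234976 ]
 [ 0.41576592 -0.39899834 -0.81727537]
 [-0.61741295  0.53599665 -0.57576804]] [-0.37977414 -0.24589339  1.54872781] [ 1.31204707 -0.64567919  0.68182159]
top [[429.0526184    0.         276.00097206]
 [  0.         429.0526184  210.63278183]
 [  0.           0.           1.        ]] [[-2.56506815e-02 -9.99670954e-01  1.61568857e-04]
 [-9.91818881e-01  2.54289861e-02 -1.25094660e-01]
 [ 1.25049390e-01 -3.36901032e-03 -9.92144798e-01]] [-0.07185212  0.66739684  1.04437074] [ 0.52949581 -0.08528121  1.11966638]
```

View pics/crop.png

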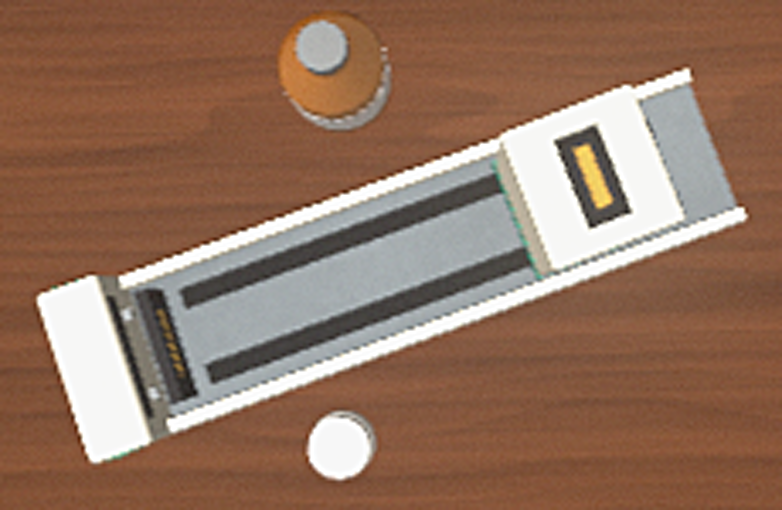

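The crop confirms the cream module, with its black and brass socket at (595,177), in the sled whose cream dock is at left (95,370). The bottle is at (325,60) on one side and the jar at (340,445) on the other.

```bash
cat >h.py <<'E'
import pickle,numpy as np
def ray(f,u,v,z):
    c=-f["R"].T@f["t"]; r=f["R"].T@np.linalg.solve(f["mtx"],[u,v,1]); return c+r*(z-c[2])/r[2]
E
python3 - <<'E'
from h import *
np.set_printoptions(precision=4,suppress=True)
f=pickle.load(open("f0.pkl","rb"))["top"]
P=lambda a,z:ray(f,(a[0]+.5)/3.4-.5+140,(a[1]+.5)/3.4-.5+175,z)
m=[P(a,.216) for a in[(498,135),(632,86),(684,220),(551,270)]]
r=[P(a,.026) for a in[(690,70),(747,213),(165,432),(118,276)]]
k=[P(a,.095) for a in[(37,298),(97,275),(152,440),(95,462)]]
for n,q in(("mod",m),("rail",r),("dock",k)):
    q=np.array(q);print(n,q,"sides",np.linalg.norm(q-np.roll(q,-1,0),axis=1),"mean",q.mean(0))
a1=r[3]-r[0];a2=r[2]-r[1];
d=a1/np.linalg.norm(a1)+a2/np.linalg.norm(a2);d/=np.linalg.norm(d)
print("dirs",np.degrees([np.arctan2(v[1],v[0]) for v in(a1,a2,m[0]-m[1],m[3]-m[2],k[0]-k[1],k[3]-k[2])]))
x=np.array([d[1],-d[0],0])  # x = y cross z
end=(r[0]+r[1])/2;o=end+.230*d;o[2]=0
print("d",d,"x",x,"o",o)
L=lambda p:((p-o)@x,(p-o)@d)
for n,q in(("mod",m),("dock",k),("rail",r)):print(n,np.array([L(p) for p in q]))
am=P((322,47),.17);j=P((340,446),.05);print("amber",am,L(am),"jar",j,L(j))
np.savez("s.npz",o=o,d=d,x=x)
from plant import manip
from scipy.spatial.transform import Rotation as R
q=manip.state()["tool_rot"];print(R.from_quat(np.roll(q,-1)).as_matrix())
E
```

```text
mod [[ 0.6349 -0.1096  0.216 ]
 [ 0.6636 -0.1944  0.216 ]
 [ 0.579  -0.2232  0.216 ]
 [ 0.5503 -0.1399  0.216 ]] sides [0.0895 0.0894 0.0881 0.0899] mean [ 0.6069 -0.1668  0.216 ]
rail [[ 0.703  -0.2618  0.026 ]
 [ 0.5934 -0.2997  0.026 ]
 [ 0.4434  0.1366  0.026 ]
 [ 0.5585  0.1716  0.026 ]] sides [0.1159 0.4613 0.1203 0.4569] mean [ 0.5746 -0.0633  0.026 ]
dock [[0.5429 0.2118 0.095 ]
 [0.5577 0.1701 0.095 ]
 [0.4436 0.1315 0.095 ]
 [0.4298 0.1707 0.095 ]] sides [0.0443 0.1205 0.0415 0.1203] mean [0.4935 0.171  0.095 ]
dirs [108.4352 108.981  108.7228 108.9905 109.6359 109.4617]
d [-0.3207  0.9472  0.    ] x [0.9472 0.3207 0.    ] o [ 0.5744 -0.0629  0.    ]
mod [[ 0.0423 -0.0636]
 [ 0.0423 -0.1532]
 [-0.0471 -0.1533]
 [-0.0475 -0.0652]]
dock [[ 0.0582  0.2703]
 [ 0.0589  0.226 ]
 [-0.0615  0.2261]
 [-0.0621  0.2677]]
rail [[ 0.058  -0.2297]
 [-0.058  -0.2303]
 [-0.0602  0.231 ]
 [ 0.0601  0.2272]]
amber [0.7017 0.0037 0.17  ] (np.float64(0.14194148931598016), np.float64(0.022239143708927628)) jar [0.4321 0.0059 0.05  ] (np.float64(-0.11268502961043235), np.float64(0.11082984371773792))
[[ 0.9223  0.3865 -0.0005]
 [ 0.3865 -0.9223  0.0018]
 [ 0.0002 -0.0018 -1.    ]]
```

Call:
move_arm --pt "0 0 -4 0 0 4.0 -1" --pt "3.68 -1.415 0 0 0 0 -1" --pt "3.68 -1.415 0 0 0 0 -1" --pt "3.68 -1.415 0 0 0 0 -1" --pt "3.68 -1.415 0 0 0 0 -1" --pt "3.68 -1.415 0 0 0 0 -1" --pt "3.68 -1.415 0 0 0 0 -1" --pt "3.68 -1.415 0 0 0 0 -1" --pt "3.68 -1.415 0 0 0 0 -1" --pt "3.68 -1.415 0 0 0 0 -1" --pt "3.68 -1.415 0 0 0 0 -1" --pt "3.68 -1.415 0 0 0 0 -1" --pt "3.68 -1.415 0 0 0 0 -1" --pt "3.68 -1.415 0 0 0 0 -1" --pt "0 0 0 0 0 0 -1" --pt "0 0 0 0 0 0 -1"

```text
time: 1.43
tool_pos: [0.6364, -0.2467, 0.2891]
tool_rot: [-0.0, 0.986, 0.164, -0.001]
contact_force: [-0.2, 0.3, -0.3]
gripper_width: 0.002
grasp_force: 0.0
```

```bash
cat >loc.py <<'E'
from h import *
from plant import manip
from scipy.spatial.transform import Rotation as R
s=np.load("s.npz");a=manip.state();p=a["tool_pos"]-s["o"]
M=R.from_quat(np.roll(a["tool_rot"],-1)).as_matrix()
print("t",a["time"],"loc",np.round([p@s["x"],p@s["d"],p[2]],4),"yaw",np.degrees(np.arctan2(M[1,0],M[0,0])),"down",M[2,2],"F",[round(float(a["contact_force"]@v),2) for v in(s["x"],s["d"],[0,0,1])],a["gripper_width"])
E
python3 loc.py
```

```text
t 1.4333 loc [-2.000e-04 -1.940e-01  2.891e-01] yaw 18.926808548604107 down -0.9999982289126271 F [-0.13, 0.32, -0.29] 0.0019899164015694144
```

Call:
move_arm --pt "0 0 3 0 0 0 -1" --pt "0 0 3 0 0 0 -1" --pt "0 0 3 0 0 0 -1" --pt "0 -0.3 0 0 0 0 -1" --pt "0 -0.3 0 0 0 0 -1" --pt "0 -0.3 0 0 0 0 -1" --pt "0 -0.3 0 0 0 0 -1" --pt "0 -0.3 0 0 0 0 -1"

```text
time: 2.1
tool_pos: [0.6316, -0.2348, 0.2036]
tool_rot: [0.001, 0.987, 0.163, 0.002]
contact_force: [0.8, -0.2, 0.0]
gripper_width: -0.002
grasp_force: 0.0
```

Call:
move_arm --pt "0 -0.3 0 0 0 0 -1" --pt "0 -0.3 0 0 0 0 -1" --pt "0 -0.3 0 0 0 0 -1" --pt "0 -0.3 0 0 0 0 -1" --pt "0 -0.3 0 0 0 0 -1"

```text
time: 2.52
tool_pos: [0.6261, -0.2204, 0.201]
tool_rot: [0.001, 0.987, 0.163, 0.0]
contact_force: [0.5, -3.2, 1.0]
gripper_width: 0.001
grasp_force: 1.2
```

```bash
python3 loc.py; python3 - <<'E'
from plant import manip
import cv2
cv2.imwrite("pics/s1.png",manip.grab_frame("scene")["img"])
E
```

```text
t 2.5167 loc [-0.0015 -0.1658  0.201 ] yaw 18.738890022533848 down -0.9999979490201435 F [-0.51, -3.21, 0.98] 0.001060967929116989
```

View pics/s1.png

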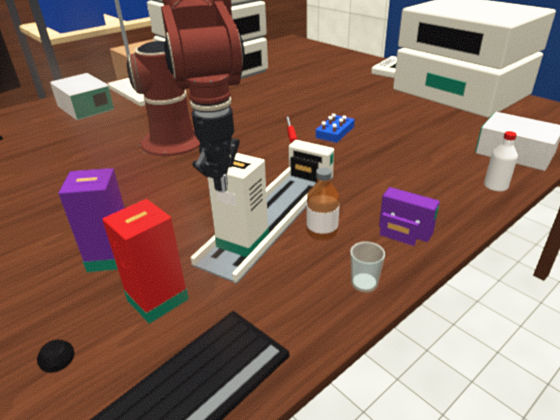

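The fingers at (222,180) are touching the module's rear face near its top with about 3 N, and the module is still upright. I'll keep pushing slowly.

Call:
move_arm --pt "0 -0.25 0 0 0 0 -1" --pt "0 -0.25 0 0 0 0 -1" --pt "0 -0.25 0 0 0 0 -1" --pt "0 -0.25 0 0 0 0 -1" --pt "0 -0.25 0 0 0 0 -1" --pt "0 -0.25 0 0 0 0 -1" --pt "0 -0.25 0 0 0 0 -1" --pt "0 -0.25 0 0 0 0 -1"

```text
time: 3.23
tool_pos: [0.6209, -0.2029, 0.2041]
tool_rot: [0.003, 0.987, 0.163, 0.002]
contact_force: [-0.2, -5.8, 11.7]
gripper_width: 0.001
grasp_force: 5.9
```

```bash
python3 loc.py; python3 - <<'E'
from plant import manip
import cv2
a=manip.grab_frame("scene")["img"][100:300,150:350];b=manip.grab_frame("top")["img"][150:350,140:390]
cv2.imwrite("pics/c2.png",cv2.hconcat([cv2.resize(a,(350,350)),cv2.resize(b,(438,350))]))
E
```

```text
t 3.2333 loc [-0.0008 -0.1475  0.2041] yaw 18.713254861133848 down -0.999973871281991 F [-2.02, -5.46, 11.72] 0.0005625294334207246
```

View pics/c2.png

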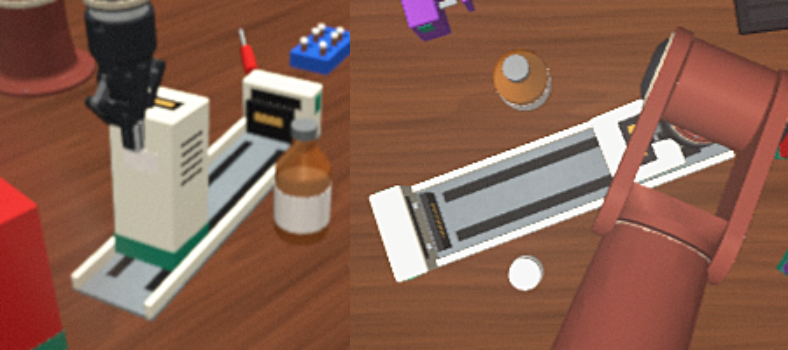

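The hand feels 12 N upward, so the finger linkage has met the module's top rear edge as it rises. I'll raise the hand 2.5 cm and carry on.

Call:
move_arm --pt "0 0.1 -0.5 0 0 0 -1" --pt "0 0.1 -0.5 0 0 0 -1" --pt "0 0.1 -0.5 0 0 0 -1" --pt "0 0 -0.5 0 0 0 -1" --pt "0 0 -0.5 0 0 0 -1" --pt "0 -0.2 0 0 0 0 -1" --pt "0 -0.2 0 0 0 0 -1" --pt "0 -0.2 0 0 0 0 -1" --pt "0 -0.2 0 0 0 0 -1"

```text
time: 4.08
tool_pos: [0.6179, -0.1962, 0.2254]
tool_rot: [0.0, 0.987, 0.163, 0.0]
contact_force: [0.9, -1.2, 1.3]
gripper_width: 0.002
grasp_force: 0.8
```

```bash
python3 loc.py
```

```text
t 4.0833 loc [-0.0016 -0.1402  0.2254] yaw 18.740292407219922 down -0.9999999462074189 F [0.48, -1.42, 1.3] 0.0015293429148932204
```

Now it pushes cleanly, at about 1.4 N.

Call:
move_arm --pt "0 -0.25 0 0 0 0 -1" --pt "0 -0.25 0 0 0 0 -1" --pt "0 -0.25 0 0 0 0 -1" --pt "0 -0.25 0 0 0 0 -1" --pt "0 -0.25 0 0 0 0 -1" --pt "0 -0.25 0 0 0 0 -1" --pt "0 -0.25 0 0 0 0 -1" --pt "0 -0.25 0 0 0 0 -1"

```text
time: 4.75
tool_pos: [0.6113, -0.1772, 0.2252]
tool_rot: [-0.0, 0.987, 0.163, -0.0]
contact_force: [0.5, -0.9, 2.0]
gripper_width: -0.0
grasp_force: 0.5
```

```bash
python3 loc.py; python3 - <<'E'
from plant import manip
import cv2
a=manip.grab_frame("scene")["img"][100:300,150:350];b=manip.grab_frame("top")["img"][150:350,140:390]
cv2.imwrite("pics/c3.png",cv2.hconcat([cv2.resize(a,(350,350)),cv2.resize(b,(438,350))]))
E
```

```text
t 4.75 loc [-0.0017 -0.1201  0.2252] yaw 18.739056246725816 down -0.9999999515585467 F [0.19, -1.06, 1.95] -0.0001870644180526503
```

View pics/c3.png

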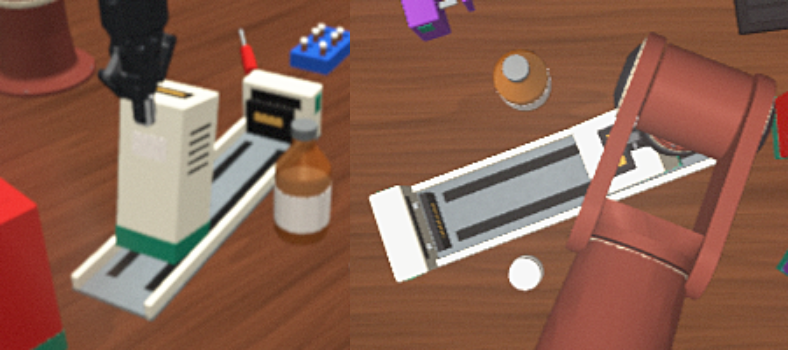

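The module is tilting towards the dock about its front edge, and its base hasn't slid. The bottle and jar are untouched.

Call:
move_arm --pt "0 -0.25 0 0 0 0 -1" --pt "0 -0.25 0 0 0 0 -1" --pt "0 -0.25 0 0 0 0 -1" --pt "0 -0.25 0 0 0 0 -1" --pt "0 -0.25 0 0 0 0 -1" --pt "0 -0.25 0 0 0 0 -1" --pt "0 -0.25 0 0 0 0 -1" --pt "0 -0.25 0 0 0 0 -1"

```text
time: 5.52
tool_pos: [0.6048, -0.1583, 0.2252]
tool_rot: [-0.0, 0.987, 0.163, -0.0]
contact_force: [0.8, -0.3, 0.7]
gripper_width: -0.001
grasp_force: 0.2
```

```bash
python3 loc.py
```

```text
t 5.5167 loc [-0.0018 -0.1001  0.2252] yaw 18.73865584708051 down -0.9999999445543802 F [0.69, -0.6, 0.71] -0.0007380414272247025
```

Call:
move_arm --pt "0 -0.2 0 0 0 0 -1" --pt "0 -0.2 0 0 0 0 -1" --pt "0 -0.2 0 0 0 0 -1" --pt "0 -0.2 0 0 0 0 -1" --pt "0 -0.2 0 0 0 0 -1" --pt "0 -0.2 0 0 0 0 -1" --pt "0 -0.2 0 0 0 0 -1" --pt "0 -0.2 0 0 0 0 -1" --pt "0 0 0 0 0 0 -1" --pt "0 0 0 0 0 0 -1" --pt "0 0 0 0 0 0 -1" --pt "0 0 0 0 0 0 -1" --pt "0 0 0 0 0 0 -1" --pt "0 0 0 0 0 0 -1"

```text
time: 6.68
tool_pos: [0.5999, -0.1435, 0.2253]
tool_rot: [-0.0, 0.987, 0.163, 0.0]
contact_force: [0.2, -0.3, -0.9]
gripper_width: -0.002
grasp_force: 0.0
```

```bash
python3 loc.py; python3 - <<'E'
from plant import manip
import cv2
a=manip.grab_frame("scene")["img"][100:300,150:350];b=manip.grab_frame("top")["img"][150:350,140:390]
cv2.imwrite("pics/c4.png",cv2.hconcat([cv2.resize(a,(350,350)),cv2.resize(b,(438,350))]))
E
```

```text
t 6.6833 loc [-0.0018 -0.0845  0.2253] yaw 18.72791282893783 down -0.9999999997210901 F [0.13, -0.32, -0.9] -0.0022851223212603227
```

View pics/c4.png

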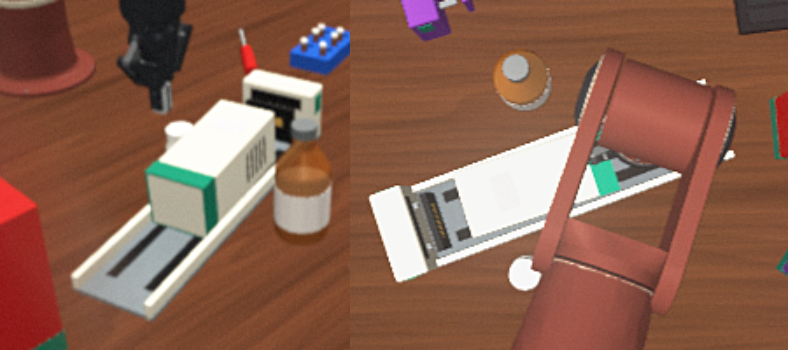

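The module lies flat in the sled with its green end towards the hand and a gap left before the plate. In the right crop its front edge is at about (458,183)–(470,235) and the green end corner at (620,190).

```bash
python3 - <<'E'
from h import *
f=pickle.load(open("f0.pkl","rb"))["top"];s=np.load("s.npz")
for a in[(620,190),(455,181),(474,237)]:
    p=ray(f,a[0]/1.75+140,a[1]/1.75+150,.094)-s["o"];print(p@s["x"],p@s["d"])
E
```

```text
-0.2150771177047107 -0.49880965474292976
-0.12652861460997636 -0.2931181218460981
-0.20491415943724878 -0.28869289379517865
```

```bash
python3 - <<'E'
from h import *
f=pickle.load(open("f0.pkl","rb"))["top"];s=np.load("s.npz")
for a in[(620,190),(455,181),(474,237)]:
    p=ray(f,(a[0]-350)/1.75+140,a[1]/1.75+150,.094)-s["o"];print(p@s["x"],p@s["d"])
E
```

```text
-0.05114995292717934 -0.052736301041720265
0.03763078179827695 0.15358981670775
-0.042258762214446875 0.15390621420504297
```

Call:
move_arm --pt "0 2 0 0 0 0 -1" --pt "0 2 0 0 0 0 -1" --pt "0 0 0 6.25 0 0 -1" --pt "0 0 0 6.25 0 0 -1" --pt "0 0 0 6.25 0 0 -1" --pt "0 0 0 6.25 0 0 -1" --pt "0 1.18 2.54 0 0 0 -1" --pt "0 1.18 2.54 0 0 0 -1" --pt "0 1.18 2.54 0 0 0 -1" --pt "0 1.18 2.54 0 0 0 -1" --pt "0 1.18 2.54 0 0 0 -1" --pt "0 1.18 2.54 0 0 0 -1" --pt "0 0 0 0 0 0 -1" --pt "0 0 0 0 0 0 -1" --pt "0 0 0 0 0 0 -1"

```text
time: 8.03
tool_pos: [0.6136, -0.1815, 0.0589]
tool_rot: [-0.213, 0.963, 0.159, -0.034]
contact_force: [0.1, 0.5, -0.1]
gripper_width: -0.003
grasp_force: 0.0
```

```bash
python3 loc.py
```

```text
t 8.0333 loc [-0.001  -0.1249  0.0589] yaw 18.732197572613547 down -0.9068587059730444 F [0.25, 0.44, -0.09] -0.0032348965590106
```

Call:
move_arm --pt "0 -0.362 0.169 0 0 0 -1" --pt "0 -0.362 0.169 0 0 0 -1" --pt "0 -0.362 0.169 0 0 0 -1" --pt "0 -0.362 0.169 0 0 0 -1" --pt "0 -0.362 0.169 0 0 0 -1" --pt "0 -0.362 0.169 0 0 0 -1" --pt "0 -0.362 0.169 0 0 0 -1" --pt "0 -0.362 0.169 0 0 0 -1" --pt "0 -0.362 0.169 0 0 0 -1" --pt "0 -0.362 0.169 0 0 0 -1"

```text
time: 8.87
tool_pos: [0.5996, -0.1429, 0.0572]
tool_rot: [-0.214, 0.963, 0.159, -0.035]
contact_force: [0.3, 0.1, -0.5]
gripper_width: -0.006
grasp_force: 0.0
```

```bash
python3 loc.py
```

```text
t 8.8667 loc [-0.0018 -0.0838  0.0572] yaw 18.734204790710066 down -0.9062648703217919 F [0.27, -0.04, -0.49] -0.006128501869453932
```

Call:
move_arm --pt "0 -0.181 0.085 0 0 0 -1" --pt "0 -0.181 0.085 0 0 0 -1" --pt "0 -0.181 0.085 0 0 0 -1" --pt "0 -0.181 0.085 0 0 0 -1" --pt "0 -0.181 0.085 0 0 0 -1" --pt "0 -0.181 0.085 0 0 0 -1" --pt "0 -0.181 0.085 0 0 0 -1" --pt "0 -0.181 0.085 0 0 0 -1" --pt "0 -0.181 0.085 0 0 0 -1" --pt "0 -0.181 0.085 0 0 0 -1"

```text
time: 9.7
tool_pos: [0.5937, -0.125, 0.0574]
tool_rot: [-0.213, 0.964, 0.159, -0.035]
contact_force: [1.1, -4.2, -1.2]
gripper_width: 0.0
grasp_force: 1.3
```

```bash
python3 loc.py
```

```text
t 9.7 loc [-0.0017 -0.065   0.0574] yaw 18.704480922633543 down -0.907107141830437 F [-0.32, -4.36, -1.2] 0.0004044370195166217
```

Call:
move_arm --pt "0 -0.181 0.085 0 0 0 -1" --pt "0 -0.181 0.085 0 0 0 -1" --pt "0 -0.181 0.085 0 0 0 -1" --pt "0 -0.181 0.085 0 0 0 -1" --pt "0 -0.181 0.085 0 0 0 -1"

```text
time: 10.12
tool_pos: [0.5903, -0.115, 0.0573]
tool_rot: [-0.213, 0.963, 0.159, -0.035]
contact_force: [2.2, -5.5, -0.8]
gripper_width: 0.001
grasp_force: 1.6
```

Call:
move_arm --pt "0 -0.136 0.063 0 0 0 -1" --pt "0 -0.136 0.063 0 0 0 -1"

```text
time: 10.28
tool_pos: [0.5893, -0.1121, 0.0573]
tool_rot: [-0.213, 0.963, 0.159, -0.035]
contact_force: [2.2, -4.6, -0.4]
gripper_width: -0.002
grasp_force: 1.6
```

Call:
move_arm --pt "0 -0.136 0.063 0 0 0 -1" --pt "0 -0.136 0.063 0 0 0 -1"

```text
time: 10.45
tool_pos: [0.5884, -0.1093, 0.0573]
tool_rot: [-0.213, 0.963, 0.159, -0.035]
contact_force: [1.1, -5.6, -1.2]
gripper_width: -0.0
grasp_force: 1.6
```

```bash
python3 loc.py
```

```text
t 10.45 loc [-0.0017 -0.0484  0.0573] yaw 18.730167778443644 down -0.9065882043903518 F [-0.7, -5.63, -1.19] -0.00018817060376146499
```

Call:
move_arm --pt "0 -0.136 0.063 0 0 0 -1" --pt "0 -0.136 0.063 0 0 0 -1"

```text
time: 10.62
tool_pos: [0.5874, -0.1064, 0.0573]
tool_rot: [-0.213, 0.963, 0.159, -0.035]
contact_force: [1.6, -5.5, -1.7]
gripper_width: -0.001
grasp_force: 1.6
```

Call:
move_arm --pt "0 -0.136 0.063 0 0 0 -1" --pt "0 -0.136 0.063 0 0 0 -1"

```text
time: 10.78
tool_pos: [0.5864, -0.1036, 0.0573]
tool_rot: [-0.213, 0.963, 0.159, -0.035]
contact_force: [0.9, -4.2, 0.3]
gripper_width: 0.002
grasp_force: 1.6
```

```bash
python3 loc.py
```

```text
t 10.7833 loc [-0.0017 -0.0424  0.0573] yaw 18.729380301910986 down -0.9065631571806023 F [-0.55, -4.29, 0.34] 0.001969717792731077
```

Call:
move_arm --pt "0 -0.136 0.063 0 0 0 -1" --pt "0 -0.136 0.063 0 0 0 -1"

```text
time: 10.95
tool_pos: [0.5854, -0.1007, 0.0573]
tool_rot: [-0.213, 0.963, 0.159, -0.035]
contact_force: [1.0, -4.7, 0.0]
gripper_width: -0.003
grasp_force: 1.6
```

Call:
move_arm --pt "0 -0.136 0.063 0 0 0 -1"

```text
time: 11.03
tool_pos: [0.585, -0.0993, 0.0573]
tool_rot: [-0.213, 0.963, 0.159, -0.035]
contact_force: [1.7, -4.8, -0.2]
gripper_width: -0.003
grasp_force: 1.6
```

```bash
python3 loc.py
```

```text
t 11.0333 loc [-0.0017 -0.0379  0.0573] yaw 18.730150436037945 down -0.9065934834630154 F [0.06, -5.13, -0.25] -0.0033980060324035645
```

Call:
move_arm --pt "0 -0.136 0.063 0 0 0 -1"

```text
time: 11.12
tool_pos: [0.5845, -0.0979, 0.0573]
tool_rot: [-0.213, 0.963, 0.159, -0.035]
contact_force: [1.5, -4.7, -1.0]
gripper_width: 0.002
grasp_force: 1.6
```

Call:
move_arm --pt "0 -0.136 0.063 0 0 0 -1"

```text
time: 11.2
tool_pos: [0.584, -0.0965, 0.0573]
tool_rot: [-0.213, 0.963, 0.159, -0.035]
contact_force: [1.5, -4.8, -0.6]
gripper_width: 0.001
grasp_force: 1.6
```

Call:
move_arm --pt "0 -0.136 0.063 0 0 0 -1"

```text
time: 11.28
tool_pos: [0.5835, -0.0951, 0.0573]
tool_rot: [-0.213, 0.963, 0.159, -0.035]
contact_force: [2.0, -5.0, -0.4]
gripper_width: -0.003
grasp_force: 1.6
```

Call:
move_arm --pt "0 -0.136 0.063 0 0 0 -1"

```text
time: 11.37
tool_pos: [0.583, -0.0937, 0.0573]
tool_rot: [-0.213, 0.963, 0.159, -0.035]
contact_force: [2.6, -4.1, -0.6]
gripper_width: -0.003
grasp_force: 1.6
```

Call:
move_arm --pt "0 -0.136 0.063 0 0 0 -1"

```text
time: 11.45
tool_pos: [0.5825, -0.0922, 0.0573]
tool_rot: [-0.213, 0.963, 0.159, -0.035]
contact_force: [1.6, -5.1, 0.1]
gripper_width: 0.001
grasp_force: 1.6
```

Call:
move_arm --pt "0 -0.136 0.063 0 0 0 -1"

```text
time: 11.53
tool_pos: [0.5821, -0.0908, 0.0573]
tool_rot: [-0.213, 0.963, 0.159, -0.035]
contact_force: [2.3, -4.7, -0.9]
gripper_width: 0.004
grasp_force: 1.6
```

Call:
move_arm --pt "0 -0.136 0.063 0 0 0 -1"

```text
time: 11.62
tool_pos: [0.5816, -0.0894, 0.0573]
tool_rot: [-0.213, 0.963, 0.159, -0.035]
contact_force: [1.3, -4.5, -0.5]
gripper_width: -0.001
grasp_force: 1.6
```

Call:
move_arm --pt "0 -0.136 0.063 0 0 0 -1"

```text
time: 11.7
tool_pos: [0.5812, -0.0881, 0.0573]
tool_rot: [-0.213, 0.963, 0.159, -0.035]
contact_force: [3.2, -7.2, -0.1]
gripper_width: 0.002
grasp_force: 1.9
```

```bash
python3 loc.py
```

```text
t 11.7 loc [-0.0017 -0.026   0.0573] yaw 18.727089983918386 down -0.9067416177646428 F [0.7, -7.79, -0.12] 0.002394478531199934
```

The plate is touched. I'm pressing further in small steps, to a total of about 18 N on the hand (13 N on the plate plus 5 N friction).

Call:
move_arm --pt "0 -0.136 0.063 0 0 0 -1" --pt "0 0 0 0 0 0 -1"

```text
time: 11.87
tool_pos: [0.5811, -0.0872, 0.0574]
tool_rot: [-0.212, 0.964, 0.159, -0.034]
contact_force: [3.2, -6.4, -1.1]
gripper_width: 0.005
grasp_force: 1.7
```

```bash
python3 loc.py
```

```text
t 11.8667 loc [-0.0014 -0.0251  0.0574] yaw 18.710283478759116 down -0.9074469371574518 F [1.01, -7.14, -1.09] 0.0046173423495825625
```

Call:
move_arm --pt "0 -0.109 0.051 0 0 0 -1"

```text
time: 11.95
tool_pos: [0.5811, -0.0867, 0.0575]
tool_rot: [-0.212, 0.964, 0.159, -0.034]
contact_force: [4.9, -8.6, -0.5]
gripper_width: -0.001
grasp_force: 2.1
```

```bash
python3 loc.py
```

```text
t 11.95 loc [-0.0013 -0.0247  0.0575] yaw 18.68890365265476 down -0.9080579905164305 F [1.86, -9.72, -0.47] -0.0013409440581024592
```

Call:
move_arm --pt "0 -0.136 0.063 0 0 0 -1" --pt "0 0 0 0 0 0 -1"

```text
time: 12.12
tool_pos: [0.5811, -0.0858, 0.0577]
tool_rot: [-0.211, 0.964, 0.159, -0.033]
contact_force: [4.4, -9.8, -2.4]
gripper_width: -0.003
grasp_force: 2.2
```

```bash
python3 loc.py
```

```text
t 12.1167 loc [-0.001  -0.0238  0.0577] yaw 18.666576607248267 down -0.9087012853033093 F [0.98, -10.72, -2.39] -0.0029579935454464874
```

Call:
move_arm --pt "0 -0.136 0.063 0 0 0 -1" --pt "0 0 0 0 0 0 -1"

```text
time: 12.28
tool_pos: [0.5812, -0.085, 0.058]
tool_rot: [-0.21, 0.964, 0.159, -0.033]
contact_force: [6.2, -11.9, -2.8]
gripper_width: 0.001
grasp_force: 2.6
```

```bash
python3 loc.py
```

```text
t 12.2833 loc [-0.0007 -0.0231  0.058 ] yaw 18.643653006839017 down -0.90942528010001 F [2.01, -13.27, -2.77] 0.0005886360177100239
```

Call:
move_arm --pt "0 -0.091 0.042 0 0 0 -1" --pt "0 0 0 0 0 0 -1"

```text
time: 12.45
tool_pos: [0.5813, -0.0846, 0.0582]
tool_rot: [-0.21, 0.964, 0.159, -0.032]
contact_force: [6.6, -12.7, -2.2]
gripper_width: -0.001
grasp_force: 2.9
```

```bash
python3 loc.py
```

```text
t 12.45 loc [-0.0005 -0.0227  0.0582] yaw 18.621732911463273 down -0.9099458884665402 F [2.2, -14.13, -2.17] -0.0010337220725168863
```

Call:
move_arm --pt "0 -0.109 0.051 0 0 0 -1" --pt "0 0 0 0 0 0 -1" --pt "0 0 0 0 0 0 -1" --pt "0 0 0 0 0 0 -1" --pt "0 0 0 0 0 0 -1"

```text
time: 12.87
tool_pos: [0.5813, -0.0839, 0.0583]
tool_rot: [-0.209, 0.964, 0.158, -0.032]
contact_force: [8.2, -14.6, -2.6]
gripper_width: -0.003
grasp_force: 3.1
```

```bash
python3 loc.py
```

```text
t 12.8667 loc [-0.0002 -0.0221  0.0583] yaw 18.600619419024472 down -0.91042641223625 F [3.09, -16.51, -2.6] -0.003497735673358738
```

The press held at 16.5 N on the hand, which puts 11.5 to 16.5 N on the plate. Releasing gently now.

Call:
move_arm --pt "0 0.1 -0.046 0 0 0 -1" --pt "0 0.1 -0.046 0 0 0 -1" --pt "0 0.1 -0.046 0 0 0 -1" --pt "0 0.1 -0.046 0 0 0 -1" --pt "0 0.1 -0.046 0 0 0 -1" --pt "0 0.1 -0.046 0 0 0 -1" --pt "0 0.1 -0.046 0 0 0 -1" --pt "0 0.1 -0.046 0 0 0 -1" --pt "0 0.1 -0.046 0 0 0 -1" --pt "0 0.1 -0.046 0 0 0 -1" --pt "0 0.3 -0.14 0 0 0 -1" --pt "0 0.6 -0.28 0 0 0 -1" --pt "0 0.9 -0.42 0 0 0 -1" --pt "0 0.9 -0.42 0 0 0 -1" --pt "0 0.9 -0.42 0 0 0 -1" --pt "0 0.9 -0.42 0 0 0 -1" --pt "0 0 0 0 0 0 -1" --pt "0 0 0 0 0 0 -1"

```text
time: 14.37
tool_pos: [0.5982, -0.1387, 0.0572]
tool_rot: [-0.214, 0.963, 0.158, -0.035]
contact_force: [0.6, 0.4, -0.7]
gripper_width: 0.003
grasp_force: 0.0
```

```bash
python3 loc.py; python3 - <<'E'
from plant import manip
import cv2
a=manip.grab_frame("scene")["img"][100:300,150:350];b=manip.grab_frame("top")["img"][150:350,140:390]
cv2.imwrite("pics/c5.png",cv2.hconcat([cv2.resize(a,(350,350)),cv2.resize(b,(438,350))]))
E
```

```text
t 14.3667 loc [-0.0018 -0.0794  0.0572] yaw 18.67117360234649 down -0.9062747972473988 F [0.71, 0.16, -0.66] 0.002741525611979719
```

View pics/c5.png

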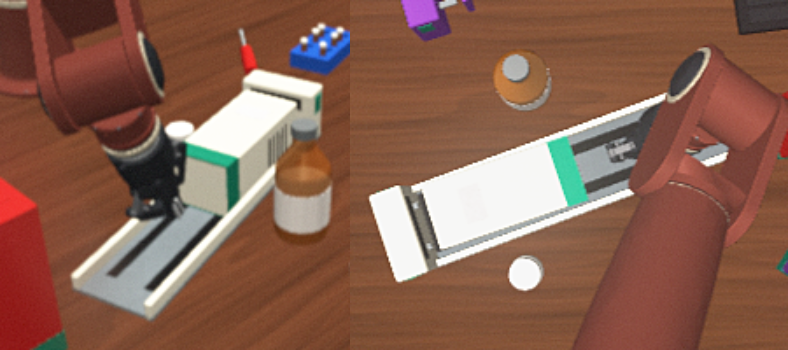

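The module lies flat against the contact plate at right crop (425,215). The hand is clear at (625,150), and the bottle and jar haven't moved, so I'm handing in.

```bash
python3 -c "
from plant import manip;print(manip.job_done())"
```

```text
the job is handed in; nothing more can be done
None
```

I tipped the module over, slid it to the contact plate and pressed it with an estimated 11.5 to 16.5 N. I then let go with it lying flat against the plate, bottle and jar undisturbed, and handed the job in; the hand-in returned no verdict.

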